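# Gauge a dowel bore with a depth rod and set the pointer

### The job

Take the red-headed depth rod from the rack and slide it down into the bore of the clamped leg blank until it bottoms, pressing gently. Leave it standing there and set the height gauge's pointer level with the rod's top, so that it reads the exposed length; leave everything else where it is.

Things in the scene. Friction and masses are not known exactly. Their poses are not given: they have to be found in the camera images.
- rod: the depth rod: steel rod 12 mm diameter with a bevelled foot and a red cylindrical head 24 mm diameter and 30 mm tall at the top (thin black grip rings); 140 mm long over all; 0.09 kg. Origin at the centre of its foot, z along the rod towards the head. It starts upright in one of the rack's three holes
- rod_top (a point): centre of the top face of the rod's red head, 140 mm above its foot
- rack: wooden rack block 190 (x) x 60 (y) x 45 mm, fixed; three holes 17 mm wide and 35 mm deep in a row along its x, at -60, 0 and +60 mm, holding rod, dowel and punch in any order; origin at the centre of its underside
- blank: walnut chair-leg blank held in a low blue vice, fixed; a bar 70 mm wide (y) and 70 mm high whose carved end points along its +x, from 35 mm before to about 170 mm behind the bore; the vice jaws are lower than its top face. Its origin lies on the bench under the bore
- bore_mouth (a point): centre of the bore's mouth on the blank's flat top face, 70 mm above the bench. The bore goes straight down, 14 mm wide, mouth bevelled 2 mm, on a pale cross; blind, depth to the hard bottom unknown, 30 to 55 mm. Sprung pads in its wall 18 mm down grip the rod: it does not fall by its own weight, slides under a push of 4 to 8 N and stays where left. Press with no more than 20 N
- washer (a joint): soft spring washer lying at the bottom of the bore, unseen (m): 0 untouched, 0.003 pressed flat onto the hard bottom (about 1.2 N when flat; the bore's pads hold the rod against it). It says nothing of the depth until the rod has reached it
- pointer (a joint): the height gauge's sliding pointer (m): its height above the level of the blank's top face, so when it is level with the rod's top it reads the rod's exposed length. Grows upwards, range 0 to 0.165; stiff slide (about 4 N), stays where it is left, starts above 0.13
- pointer_tab (a point): centre of the yellow upright tab on the pointer arm, the place to grip it from above: 12 mm thick along this frame's x, 26 mm wide along y, 34 mm tall (its top is 13 mm above this point). This point lies 13 mm above the pointer's level line. The carriage and column are 98 mm away along -y; the column's top is 275 mm above the bench
- pointer_tip (a point): end of the red nib of the pointer arm, on the level line: its height is the height that the gauge shows
- dowel: plain beech dowel, 13 mm diameter, 100 mm tall, standing in the rack; origin at the centre of its foot. Leave it in place
- punch: brass punch with a black head, 105 mm tall (head 20 mm diameter), standing in the rack; origin at the centre of its foot. Leave it in place
- spray_can: red and green spray can, 52 mm diameter, 160 mm tall, origin at the centre of its underside. Leave it in place
- glue_bottle: white glue bottle, 60 mm diameter, 130 mm tall, origin at the centre of its underside. Leave it in place
- mallet: hammer lying flat. Leave it in place
- chisel: blue-handled pick with a thin round shank, lying flat. Leave it in place
- tin: open steel tin with two small side handles, 80 mm diameter, 50 mm tall, origin at the centre of its underside. Leave it in place
- offcut: walnut offcut lying flat, 100 x 45 x 20 mm, origin at the centre of its underside. Leave it in place
Not all that is in view belongs to the job. Leave any orange look-alike of the rod alone.

How it is judged:
By the outcome, as a careful person would: the job done as asked, in the order asked, and still so for the second after the job is handed in, with the robot touching nothing.
It also fails if it takes over 58 s, if anything falls off the work surface, if the arm or the gripper's body presses on something with over 40 N, if the wrist force passes 120 N, or if a joint passes its speed limit or range.

### The arm

A 6-joint arm with a two-finger parallel gripper is mounted at the origin on the work surface. World frame = base frame: x ahead of the robot, y to its left, z up, the work surface at z = 0. Lengths are in m, angles in degrees, forces in N, time in s.
With the tool pointing down it reaches from about 0.275 to 0.85 m from the base axis. Payload 5.2 kg.
Tool frame: the origin (TCP) lies on the centre line of the jaws, within the pads' length; the fingertips stand 17 mm ahead of it and the grasp point (between the pads) lies 2 mm behind it; z points along the fingers, y is the line along which they close (so a half turn about z gives the same grasp; the last joint's range is limited). The gripper opens to 85 mm and grips with 20 to 120 N. Pads are 22 mm wide; open, the fingers measure 114 mm over their backs; the gripper's body (76 mm by 85 mm) begins 54 mm behind the grasp point. The pads swing forward as they close: fully open they stand 13 mm farther back than shut.
Start: joints at [64.87, 14.817, 87.949, -0, 77.235, -11.62], TCP at [0.128, 0.535, 0.222] pointing down, gripper open.
Joint ranges: [-179.93, 179.93], [-52.35, 119.4], [10.71, 147.94], [-69.91, 249.91], [12.55, 155.21], [-178.61, 178.61]. Speed limits (degrees/s): [147.25, 147.25, 180, 180, 180, 180].

### API

Orientations are given as a 3x3 rotation matrix whose columns are the frame's x, y, z axes.
In Python, from workcell import arm, vision gives the robot as it stands. The module is installed in compiled form; this text tells all that it offers.
- The arm moves only by the shell command python3 -m handwheel 'ROWS' [OPENING] [FORCE]. ROWS is text: rows parted by semicolons, each of 6 numbers parted by spaces: the shift along the tool's x, y, z in mm, then the turn, a rotation vector about the tool's x, y, z in degrees. In form: tx ty tz rx ry rz; .... A call has 1 to 10 rows; each row shifts and turns the commanded pose from where the row before left it, along the tool's axes as they then stand; what a row does not reach is not made up. A row lasts 1/12 s, in which the tool goes at most 41.7 mm and 7.16 degrees, less where a joint would pass 70% of its speed; a pose out of reach is approached as far as the arm can. A call with a gripper value outside its range is refused whole. OPENING is the opening, from -1 (shut) to 1 (fully open), set as the call begins (- or left out, the last holds). The fingers move at their own pace and stop on an object; FORCE is the grip in N (left out, the last holds). Time passes only in rows, so rows that do not move let the fingers close. It gives the time, the measured TCP pose, the force, the opening and the grip force at its end, in the units of the state.
- arm.read_state(): the state, without advancing time (a new reading comes with each control period).
- vision.grab_frame(name): name is "scene" or "top"; returns the picture (420x560x3 uint8, red, green, blue); there is no depth.
- vision.camera_model(name): a dict with "K" (3x3 intrinsics, pixels), "T" (4x4, takes a point from camera to world coordinates). Camera axes: x right, y down, z forward; pixel columns grow to the right and rows downward; lengths in m; the calibration is good to about 2 mm. A picture is of the moment at which its call begins. camera_model takes no time and is no camera call.
- arm.job_done(): hands the job in; it is judged then, once.
The state is a dict: "time": time; "qpos": joint angles; "dq": joint speeds; "joint_efforts": joint torques, N m; "tool_pos": TCP position; "eef_rot": TCP orientation; "force": force on the tool from outside, world axes, zero at the start; "moment": the same for the moment, N m; "finger_gap": finger opening in m; "grasp_force": force on a finger pad.
Only numpy, scipy, OpenCV 4.12 (cv2) and the standard library are available. Lean on these libraries where they do the work, as an engineer would, in place of code of your own. Each camera call takes 0.05 s, during which the arm holds its last target. There are 200 camera calls.

## Working session

There is one attempt and no reset: what is moved stays moved. The work goes in short steps, Python scripts to look and compute and a shell command to move; the robot and the scene stay as the last step left them, time stands still between calls to the robot, and variables do not carry over. Pictures are saved under pics/ and viewed, at most 10 in all, crops included, and the job is handed in when it is done.

```bash
mkdir -p pics
python3 - <<'E'
from workcell import arm, vision
import cv2, numpy as np
for n in("scene","top"):
    f=vision.grab_frame(n); cv2.imwrite(f"pics/{n}0.png",f[:,:,::-1])
    m=vision.camera_model(n); print(np.round(m["K"],2).tolist(),np.round(m["T"],4).tolist())
s=arm.read_state(); print(s)
E
```

```text
[[499.57, 0.0, 278.97], [0.0, 499.57, 207.54], [0.0, 0.0, 1.0]] [[-0.6778, 0.3882, -0.6244, 1.3747], [0.7352, 0.3504, -0.5802, 0.7279], [-0.0064, -0.8524, -0.5229, 0.8096], [0.0, 0.0, 0.0, 1.0]]
[[436.38, 0.0, 275.0], [0.0, 436.38, 210.28], [0.0, 0.0, 1.0]] [[-0.0412, -0.9751, 0.2177, 0.2655], [-0.9991, 0.041, -0.0055, -0.0144], [-0.0035, -0.2178, -0.976, 1.4314], [0.0, 0.0, 0.0, 1.0]]
{'time': 0.1, 'qpos': array([ 6.48704311e+01,  1.48543796e+01,  8.80037626e+01,  6.72789512e-05,
        7.72353615e+01, -1.16195648e+01]), 'dq': array([-0.0030783 ,  0.00822114, -0.15229629, -0.05001722, -0.05672859,
        0.04123225]), 'joint_efforts': array([ 1.01237041e-03, -4.46972966e+01, -2.91247237e+01, -2.36958422e-04,
        6.43015781e-03,  2.57019144e-05]), 'tool_pos': array([0.1282558 , 0.53434085, 0.22167177]), 'eef_rot': array([[-9.72328970e-01,  2.33614839e-01, -6.94069871e-04],
       [ 2.33615637e-01,  9.72327904e-01, -1.47699540e-03],
       [ 3.29815461e-04, -1.59827099e-03, -9.99998668e-01]]), 'force': array([-0.17561605,  0.3467986 , -0.27352628]), 'moment': array([0.07901952, 0.06011775, 0.0109184 ]), 'grasp_force': 0.0, 'finger_gap': 0.08533170285436717}
```

View pics/scene0.png

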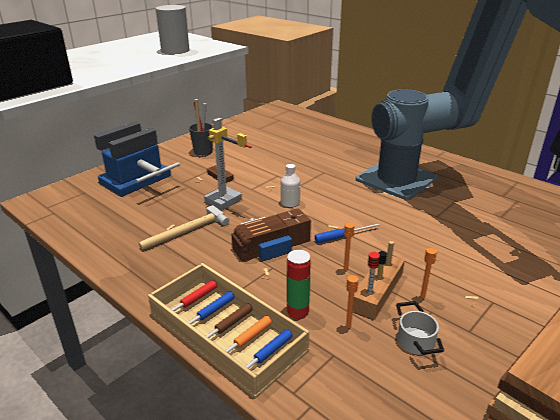

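View pics/top0.png

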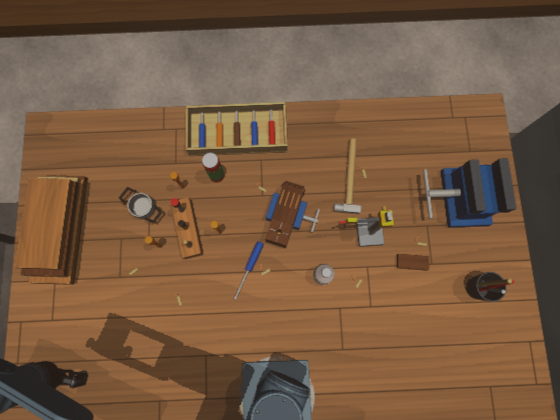

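The scene view shows the red head at about (374,259), with orange look-alikes around the rack, the blank at (272,233) and the gauge at (222,165). The top view has the red head at (175,203), the blank at (286,215) and the gauge at (370,228). I'll enlarge these.

Run:
```python
import cv2, numpy as np
t=cv2.imread("pics/top0.png"); s=cv2.imread("pics/scene0.png")
r=lambda im,x,y,w,h,k:cv2.resize(im[y:y+h,x:x+w],None,fx=k,fy=k,interpolation=cv2.INTER_CUBIC)
a=r(t,130,160,200,100,4); b=r(t,330,190,80,60,5); c=r(s,200,110,80,60,5)
cv2.imwrite("pics/c1.png",np.vstack([r(t,130,160,200,75,4)*0+0,a])[300:])
d=np.hstack([b,c]); cv2.imwrite("pics/c1.png",a); cv2.imwrite("pics/c2.png",d)
cv2.imwrite("pics/c3.png",np.hstack([r(s,330,215,100,120,4),r(s,225,200,100,120,4)]))
```

```text
(no output)
```

View pics/c1.png

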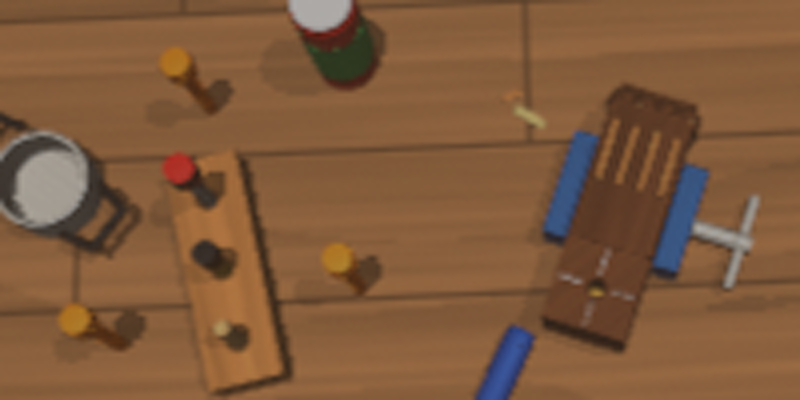

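View pics/c2.png

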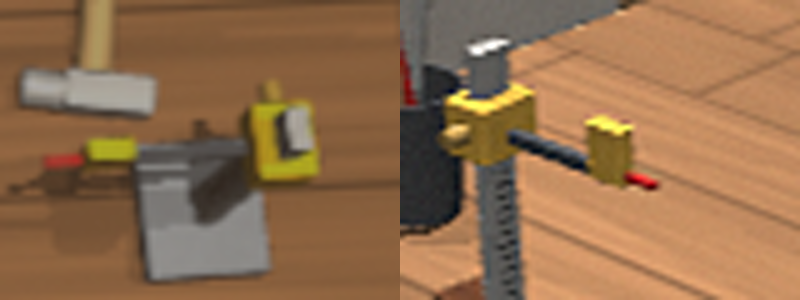

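View pics/c3.png

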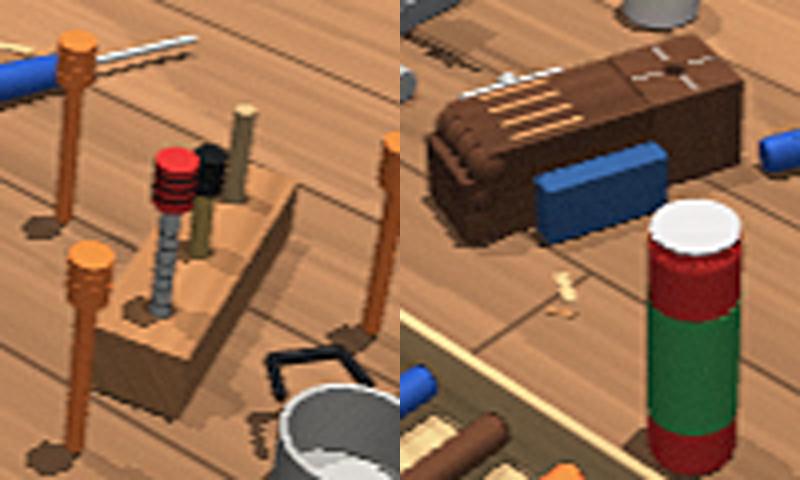

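Crops: in the top view the bore is at about (279,231.4) and the rod's head top at (174.6,201.4). The tab is at (352,219.4) and the tip at (338.6,221.8). In the scene view the bore is at (293.4,217), the rod top at (374,254.6), the tab top at (241.8,134.4) and the tip at (251,146.4).

```bash
cat > h.py <<'E'
from workcell import arm, vision
import numpy as np
from scipy.optimize import least_squares
C={n:vision.camera_model(n) for n in("scene","top")}
def proj(n,p):
    c=C[n];T=c["T"]; q=c["K"]@(T[:3,:3].T@(np.asarray(p)-T[:3,3])); return q[:2]/q[2]
def tri(s,t,z=None):
    f=lambda p:np.r_[proj("scene",p)-s,proj("top",p)-t]
    if z is None: r=least_squares(f,[.4,0,.1]); return r.x,r.fun
    r=least_squares(lambda p:f([*p,z]),[.4,0]); return np.r_[r.x,z],r.fun
def ray(n,px,z):
    c=C[n];T=c["T"]; d=T[:3,:3]@np.linalg.solve(c["K"],[*px,1]); o=T[:3,3]; return o+d*(z-o[2])/d[2]
E
python3 - <<'E'
from h import *
np.set_printoptions(precision=4,suppress=True)
print("bore",*tri([293.4,217.1],[279,231.4]),tri([293.4,217.1],[279,231.4],.07))
print("rod",*tri([374,254.6],[174.6,201.4]),tri([374,254.6],[174.6,201.4],.15))
print("tabtop",*tri([241.8,134.4],[351.8,219.2])); print("tip",*tri([251,146.4],[338.8,221.8]))
c=lambda u,v:((u+.5)/4-.5+130,(v+.5)/4-.5+160)
for n,p,z in[("o1",(176,61),.15),("o2",(75,318),.15),("o3",(338,257),.15),("punch",(207,252),.115),("dowel",(221,329),.11),("can",(321,5),.16)]: print(n,ray("top",c(*p),z))
for p in [(240,150),(170,172),(212,393),(288,374)]: print("rackc",ray("top",c(*p),.045))
for p in [(552,318),(625,347)]: print("blankc",ray("top",c(*p),.07))
s=(lambda u,v:((u+.5)/4-.5+330,(v+.5)/4-.5+215))
for n,u,t in[("o1",(92,256),(176,61)),("o3",(77,42),(338,257))]: print(n,*tri(s(*u),c(*t)))
E
```

```text
bore [ 0.5002 -0.0314  0.0685] [-0.1661 -0.0241 -0.1487  0.1232] (array([ 0.5005, -0.031 ,  0.07  ]), array([-0.135 , -0.3842, -0.2793, -0.063 ]))
rod [0.5913 0.282  0.1488] [-0.2849 -0.0111 -0.3303  0.2169] (array([0.5917, 0.2822, 0.15  ]), array([-0.259 , -0.3394, -0.4933, -0.0141]))
tabtop [ 0.4939 -0.2307  0.2544] [-0.1106 -0.0262 -0.079   0.079 ]
tip [ 0.4926 -0.1979  0.2276] [-0.4057 -0.0894 -0.3007  0.2909]
o1 [0.6756 0.2844 0.15  ]
o2 [0.4795 0.3575 0.15  ]
o3 [0.5174 0.1619 0.15  ]
punch [0.5324 0.2673 0.115 ]
dowel [0.473  0.2574 0.11  ]
can [0.7125 0.1714 0.16  ]
rackc [0.6307 0.2557 0.045 ]
rackc [0.6146 0.3129 0.045 ]
rackc [0.4322 0.2777 0.045 ]
rackc [0.4448 0.2172 0.045 ]
blankc [0.4772 0.005  0.07  ]
blankc [ 0.4518 -0.0514  0.07  ]
o1 [0.6786 0.2882 0.1382] [-0.2824 -0.018  -0.3459  0.2401]
o3 [0.5195 0.1639 0.1383] [-0.1213 -0.0088 -0.1235  0.0875]
```

```bash
cat >> h.py <<'E'
def go(p,yaw=None):
    s=arm.read_state(); R=s["eef_rot"]; print("t",s["time"],"shift mm",np.round(R.T@(np.array(p)-s["tool_pos"])*1e3,1),"pos",np.round(s["tool_pos"],4),"F",np.round(s["force"],1),"gap",round(s["finger_gap"],4),"grip",round(s["grasp_force"],1))
E
r='-34 -9.1 0 0 0 0;'; python3 -m handwheel "-34 -9 0 0 0 0;-34 -9 0 0 0 0;-34 -9 0 0 0 0;-34 -9 0 0 0 0;-34 -9 0 0 0 0;-34 -9 0 0 0 0;-34 -9 0 0 0 0;-34 -9 0 0 0 0;-34 -9 0 0 0 0;-34 -9 0 0 0 0" 1 50
python3 -m handwheel "-34 -9 0 0 0 0;-34 -9 0 0 0 0;-34 -9 0 0 0 0;-34 -9 0 0 0 0;-20 -6 0 0 0 0;-10 -4 0 0 0 0;0 0 0 0 0 0;0 0 0 0 0 0"
python3 -c "
from h import *
go([.5915,.282,.133])"
```

```text
time: 0.93
tool_pos: [0.4392, 0.3666, 0.222]
eef_rot: [[-0.972, 0.234, -0.001], [0.234, 0.972, -0.0], [0.001, -0.001, -1.0]]
force: [0.2, 0.5, 0.6]
finger_gap: 0.085
grasp_force: 0.0
time: 1.6
tool_pos: [0.5879, 0.2844, 0.2218]
eef_rot: [[-0.972, 0.234, -0.002], [0.234, 0.972, 0.0], [0.002, -0.0, -1.0]]
force: [0.6, 0.0, 0.2]
finger_gap: 0.0853
grasp_force: 0.0
t 1.6 shift mm [-4.2 -1.5 88.8] pos [0.5879 0.2844 0.2218] F [0.6 0.  0.2] gap 0.0853 grip 0.0
```

```bash
python3 -m handwheel "-4 -1.5 15 0 0 0;0 0 25 0 0 0;0 0 25 0 0 0;0 0 15 0 0 0;0 0 8 0 0 0;0 0 0 0 0 0;0 0 0 0 0 0"
python3 - <<'E'
from h import *
import cv2
go([.5915,.282,.133])
r=lambda im,x,y,w,h,k:cv2.resize(im[y:y+h,x:x+w],None,fx=k,fy=k,interpolation=cv2.INTER_CUBIC)
cv2.imwrite("pics/g1.png",np.hstack([r(vision.grab_frame("scene"),330,200,80,110,5),r(vision.grab_frame("top"),130,160,80,110,5)])[:,:,::-1])
E
```

```text
time: 2.18
tool_pos: [0.5915, 0.283, 0.1351]
eef_rot: [[-0.973, 0.232, 0.0], [0.232, 0.973, 0.0], [-0.0, 0.0, -1.0]]
force: [0.0, -0.3, 0.6]
finger_gap: 0.0854
grasp_force: 0.0
t 2.1833 shift mm [-0.2 -0.9  2.1] pos [0.5915 0.283  0.1351] F [ 0.  -0.3  0.6] gap 0.0854 grip 0.0
```

View pics/g1.png

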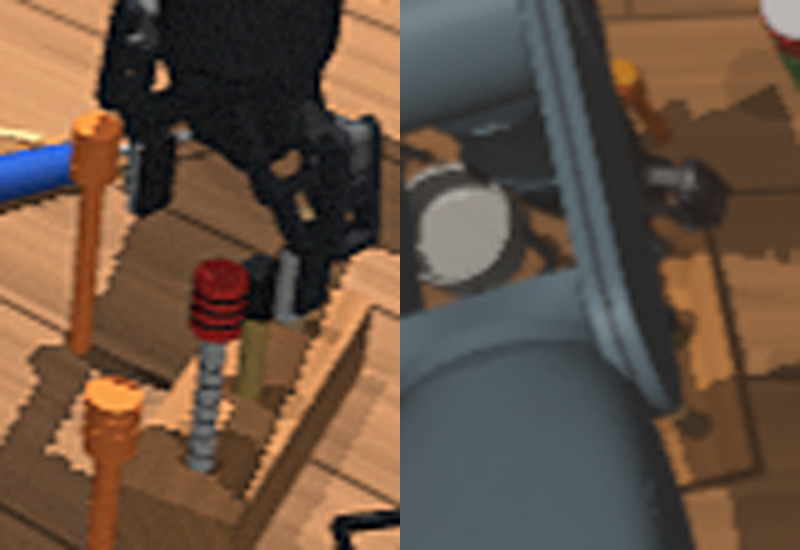

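Run:
```python
from h import *
s=arm.read_state();R=s["eef_rot"];p=s["tool_pos"]
for y in(-.043,0,.043): 
  q=proj("scene",p+R@[0,y,.004]); print(y,(q-[330,200])*5, (proj("scene",p+R@[0,y,-.1])-[330,200])*5)
```

```text
-0.043 [149.23497747 257.23448969] [168.2919954   62.36891689]
0 [214.83009377 305.27573725] [237.83764448 107.20768669]
0.043 [284.17035785 356.0598959 ] [311.56563971 154.74297681]
```

Run:
```python
from h import *
import cv2
R=np.array([[-.972,.2336,0],[.2336,.972,0],[0,0,-1]]);p=np.array([.1283,.5343,.2217])
im=cv2.imread("pics/top0.png"); k=5
a=cv2.resize(im[340:420,20:100],None,fx=k,fy=k,interpolation=cv2.INTER_CUBIC)
for y in(-.043,0,.043):
  for z in(.004,-.052):
    q=(proj("top",p+R@[0,y,z])-[20,340]+.5)*k; cv2.circle(a,tuple(int(v) for v in q),4,(0,255,0) if z>0 else (255,0,255),1)
im=cv2.imread("pics/g1.png")[:,:400]
R=arm.read_state()["eef_rot"];p=arm.read_state()["tool_pos"]
for y in(-.043,0,.043):
  for z in(.004,-.052):
    q=(proj("scene",p+R@[0,y,z])-[330,200]+.5)*k; cv2.circle(im,tuple(int(v) for v in q),4,(0,255,0) if z>0 else (255,0,255),1)
cv2.imwrite("pics/chk.png",np.hstack([cv2.copyMakeBorder(a,0,150,0,0,0),im]))
```

```text
(no output)
```

View pics/chk.png

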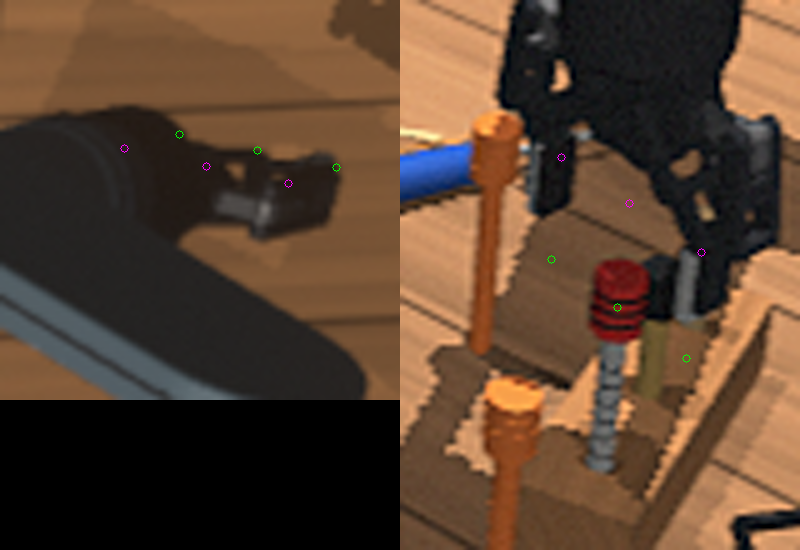

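The overlay puts the gripper above where the model predicts it in the scene view. In both overlays the fingertips don't quite match the prediction. Closing gently at this height can only touch the rod head, so I'll use that as the test.

```bash
python3 -m handwheel "0 0 0 0 0 0;0 0 0 0 0 0;0 0 0 0 0 0;0 0 0 0 0 0;0 0 0 0 0 0;0 0 0 0 0 0" -1 20
python3 - <<'E'
from h import *
import cv2
go([.5915,.282,.133])
r=lambda im,x,y,w,h,k:cv2.resize(im[y:y+h,x:x+w],None,fx=k,fy=k,interpolation=cv2.INTER_CUBIC)
im=r(vision.grab_frame("scene"),330,200,80,110,5)[:,:,::-1].copy()
s=arm.read_state();R=s["eef_rot"];p=s["tool_pos"]
for z in(.017,0,-.056):
    q=(proj("scene",p+R@[0,0,z])-[330,200]+.5)*5; cv2.circle(im,tuple(int(v) for v in q),4,(0,255,0),1)
cv2.imwrite("pics/g2.png",im)
E
```

```text
time: 2.78
tool_pos: [0.5925, 0.282, 0.1347]
eef_rot: [[-0.972, 0.234, 0.001], [0.234, 0.972, 0.0], [-0.0, 0.0, -1.0]]
force: [-0.2, -0.1, 1.1]
finger_gap: 0.0223
grasp_force: 19.5
t 2.7833 shift mm [ 1.  -0.2  1.7] pos [0.5925 0.282  0.1347] F [-0.2 -0.1  1.1] gap 0.0223 grip 19.5
```

View pics/g2.png

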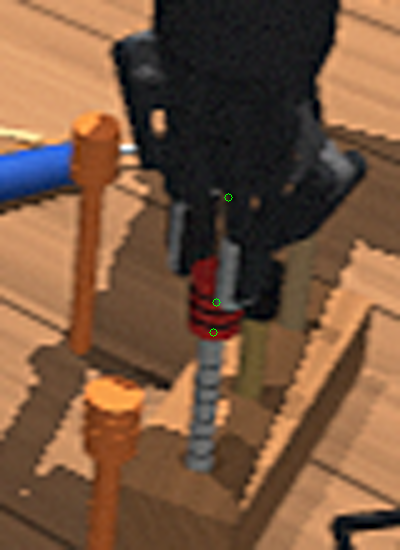

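The gap reads 22.3 mm, so the pads did close on the red head, at (218,300) in the crop. Visually the pads only overlap its upper part. Going 10 mm lower is safe either way, so I'll regrip there.

```bash
python3 -m handwheel "0 0 0 0 0 0;0 0 0 0 0 0;0 0 0 0 0 0;0 0 5 0 0 0;0 0 5 0 0 0;0 0 0 0 0 0" 0.2 
python3 -m handwheel "0 0 0 0 0 0;0 0 0 0 0 0;0 0 0 0 0 0;0 0 0 0 0 0;0 0 0 0 0 0;0 0 0 0 0 0" -1 50
python3 -m handwheel "0 0 -5 0 0 0;0 0 -25 0 0 0;0 0 -25 0 0 0;0 0 -25 0 0 0;0 0 -20 0 0 0;0 0 0 0 0 0;0 0 0 0 0 0"
python3 - <<'E'
from h import *
import cv2
go([.5005,-.031,.235])
s=vision.grab_frame("scene")
r=lambda im,x,y,w,h,k:cv2.resize(im[y:y+h,x:x+w],None,fx=k,fy=k,interpolation=cv2.INTER_CUBIC)
im=r(s,330,150,80,110,5)[:,:,::-1].copy()
s=arm.read_state();R=s["eef_rot"];p=s["tool_pos"]
for z in(.017,0,-.056):
    q=(proj("scene",p+R@[0,0,z])-[330,150]+.5)*5; cv2.circle(im,tuple(int(v) for v in q),4,(0,255,0),1)
cv2.imwrite("pics/g3.png",im)
E
```

```text
time: 3.33
tool_pos: [0.5913, 0.2817, 0.1227]
eef_rot: [[-0.972, 0.234, -0.003], [0.234, 0.972, -0.001], [0.002, -0.001, -1.0]]
force: [0.3, -0.9, 0.4]
finger_gap: 0.0513
grasp_force: 0.0
time: 3.83
tool_pos: [0.5923, 0.282, 0.1246]
eef_rot: [[-0.972, 0.234, 0.0], [0.234, 0.972, 0.0], [-0.0, 0.0, -1.0]]
force: [-0.2, -0.3, 0.2]
finger_gap: 0.0223
grasp_force: 48.9
time: 4.42
tool_pos: [0.5929, 0.2821, 0.2261]
eef_rot: [[-0.972, 0.234, 0.003], [0.234, 0.972, 0.001], [-0.003, 0.002, -1.0]]
force: [-0.8, 0.0, -0.6]
finger_gap: 0.0218
grasp_force: 49.4
t 4.4167 shift mm [  16.7 -326.    -9.5] pos [0.5929 0.2821 0.2261] F [-0.8  0.  -0.6] gap 0.0218 grip 49.4
```

View pics/g3.png

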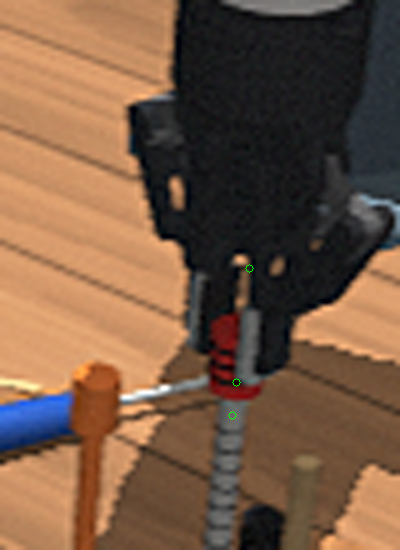

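The rod is held upright and lifted. Its head, at (235,360) in the crop, sits well between the pads. Next I'll carry it over the bore.

```bash
python3 -m handwheel "0 0 -25 0 0 0;0 -15 -15 0 0 0;2 -33 0 0 0 0;2 -33 0 0 0 0;2 -33 0 0 0 0;2 -33 0 0 0 0;2 -33 0 0 0 0;2 -33 0 0 0 0;2 -33 0 0 0 0;2 -33 0 0 0 0"
python3 -m handwheel "1 -25 0 0 0 0;0 -13 10 0 0 0;0 0 20 0 0 0;0 0 20 0 0 0;0 0 10 0 0 0;0 0 0 0 0 0;0 0 0 0 0 0;0 0 0 0 0 0"
python3 - <<'E'
from h import *
import cv2
go([.5005,-.031,.2])
for n in("scene","top"):
  cv2.imwrite(f"pics/b_{n}.png",vision.grab_frame(n)[:,:,::-1])
s=arm.read_state();p=s["tool_pos"]; print(proj("scene",p-[0,0,.1146]),proj("scene",p),proj("top",p-[0,0,.1146]),proj("scene",[.5005,-.031,.07]))
r=lambda im,x,y,w,h,k:cv2.resize(im[y:y+h,x:x+w],None,fx=k,fy=k,interpolation=cv2.INTER_CUBIC)
cv2.imwrite("pics/b1.png",np.hstack([r(cv2.imread("pics/b_scene.png"),250,125,80,110,5),r(cv2.imread("pics/b_top.png"),240,160,80,110,5)]))
E
```

```text
time: 5.3
tool_pos: [0.5098, 0.0126, 0.2636]
eef_rot: [[-0.972, 0.234, -0.002], [0.234, 0.972, -0.0], [0.001, -0.0, -1.0]]
force: [0.5, -0.2, -0.2]
finger_gap: 0.0222
grasp_force: 49.4
time: 5.97
tool_pos: [0.5021, -0.0224, 0.2052]
eef_rot: [[-0.972, 0.233, 0.001], [0.233, 0.972, -0.0], [-0.001, -0.0, -1.0]]
force: [0.7, 0.2, -0.4]
finger_gap: 0.0218
grasp_force: 49.4
t 5.9667 shift mm [-0.4 -8.8  5.2] pos [ 0.5021 -0.0224  0.2052] F [ 0.7  0.2 -0.4] gap 0.0218 grip 49.4
[295.29769804 211.64085296] [295.76837939 174.17151075] [275.93698449 229.72768244] [293.27709783 216.70970106]
```

View pics/b1.png

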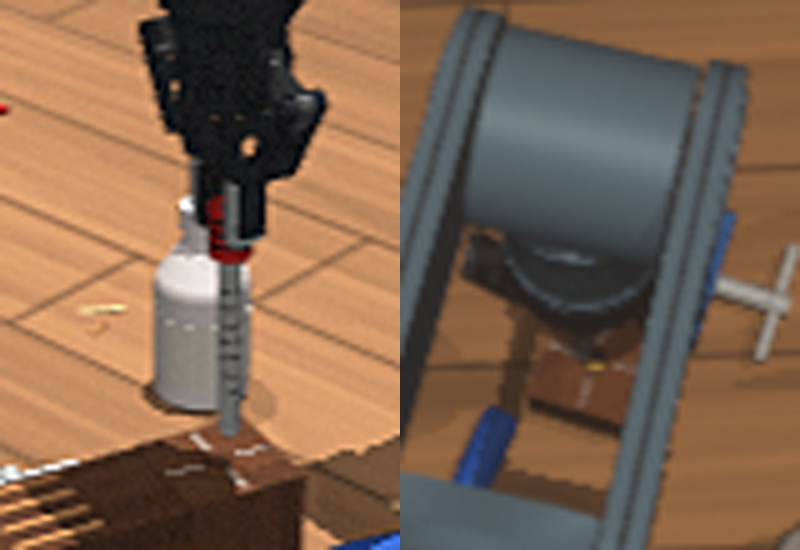

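The rod foot is at scene pixel (295.4,211.6), exactly where the model predicts it. It stands vertical, 8.6 mm from being over the bore. I'll shift across and enter slowly.

```bash
python3 -m handwheel "-0.5 -5 0 0 0 0;-0.4 -3.6 3 0 0 0;0 0 4 0 0 0;0 0 4 0 0 0;0 0 0 0 0 0;0 0 0 0 0 0;0 0 0 0 0 0"
python3 -c "
from h import *
go([.501,-.031,.1846])
vision.grab_frame('scene');go([.501,-.031,.1846])"
```

```text
time: 6.65
tool_pos: [0.5005, -0.0308, 0.1933]
eef_rot: [[-0.972, 0.234, -0.0], [0.234, 0.972, 0.0], [0.0, 0.0, -1.0]]
force: [0.3, -0.6, -0.6]
finger_gap: 0.0218
grasp_force: 49.4
t 6.65 shift mm [-0.5 -0.1  8.7] pos [ 0.5005 -0.0308  0.1933] F [ 0.3 -0.6 -0.6] gap 0.0218 grip 49.4
t 6.7 shift mm [-0.5 -0.1  8.8] pos [ 0.5006 -0.0308  0.1934] F [ 1.   0.  -0.9] gap 0.0219 grip 49.4
```

```bash
python3 -m handwheel "-0.3 0 2 0 0 0;0 0 2 0 0 0;0 0 2 0 0 0;0 0 2 0 0 0;0 0 2 0 0 0;0 0 2 0 0 0;0 0 2 0 0 0;0 0 1 0 0 0;0 0 0 0 0 0"
```

```text
time: 7.45
tool_pos: [0.5006, -0.0309, 0.1781]
eef_rot: [[-0.972, 0.234, -0.001], [0.234, 0.972, 0.0], [0.001, 0.0, -1.0]]
force: [1.5, 0.0, -1.6]
finger_gap: 0.0219
grasp_force: 49.4
```

```bash
python3 -m handwheel "0 0 2 0 0 0;0 0 2 0 0 0;0 0 2 0 0 0;0 0 2 0 0 0;0 0 2 0 0 0;0 0 1 0 0 0;0 0 0 0 0 0"
python3 -m handwheel "0 0 1 0 0 0;0 0 1 0 0 0;0 0 1 0 0 0;0 0 1 0 0 0;0 0 1 0 0 0;0 0 0 0 0 0"
```

```text
time: 8.03
tool_pos: [0.5006, -0.0309, 0.1671]
eef_rot: [[-0.972, 0.234, -0.001], [0.234, 0.972, 0.0], [0.001, -0.0, -1.0]]
force: [-0.1, -0.0, -1.6]
finger_gap: 0.0216
grasp_force: 49.4
time: 8.53
tool_pos: [0.5011, -0.0311, 0.1626]
eef_rot: [[-0.972, 0.234, 0.001], [0.234, 0.972, -0.0], [-0.001, -0.0, -1.0]]
force: [0.2, -0.8, 1.4]
finger_gap: 0.0217
grasp_force: 49.6
```

```bash
python3 -m handwheel "0 0 1 0 0 0;0 0 1 0 0 0;0 0 1 0 0 0;0 0 1 0 0 0;0 0 1 0 0 0"
python3 -m handwheel "0 0 1 0 0 0;0 0 1 0 0 0;0 0 1 0 0 0"
python3 -m handwheel "0 0 1 0 0 0;0 0 1 0 0 0;0 0 1 0 0 0"
```

```text
time: 8.95
tool_pos: [0.5009, -0.0311, 0.1574]
eef_rot: [[-0.972, 0.234, 0.0], [0.234, 0.972, -0.0], [-0.0, -0.0, -1.0]]
force: [0.6, -0.5, 4.2]
finger_gap: 0.0218
grasp_force: 49.8
time: 9.2
tool_pos: [0.5008, -0.0311, 0.1543]
eef_rot: [[-0.972, 0.234, 0.0], [0.234, 0.972, -0.0], [-0.0, -0.0, -1.0]]
force: [0.7, -1.2, 4.0]
finger_gap: 0.0219
grasp_force: 49.7
time: 9.45
tool_pos: [0.5008, -0.031, 0.1513]
eef_rot: [[-0.972, 0.234, -0.0], [0.234, 0.972, -0.0], [0.0, -0.0, -1.0]]
force: [0.4, -1.3, 4.2]
finger_gap: 0.0221
grasp_force: 49.8
```

```bash
ok(){ python3 -c "
from h import *
s=arm.read_state();print(round(s['tool_pos'][2],4),round(s['force'][2],1),round(s['finger_gap'],4));raise SystemExit(s['force'][2]>7)"; }
python3 -m handwheel "0 0 0 0 0 0;0 0 0 0 0 0" - 25 >/dev/null; ok &&
python3 -m handwheel "0 0 0.5 0 0 0;0 0 0.5 0 0 0" >/dev/null && ok &&
python3 -m handwheel "0 0 0.5 0 0 0;0 0 0.5 0 0 0" >/dev/null && ok &&
python3 -m handwheel "0 0 0.5 0 0 0;0 0 0.5 0 0 0" >/dev/null && ok &&
python3 -m handwheel "0 0 0.5 0 0 0;0 0 0.5 0 0 0" >/dev/null && ok &&
python3 -m handwheel "0 0 0.5 0 0 0;0 0 0.5 0 0 0" >/dev/null && ok &&
python3 -m handwheel "0 0 0.5 0 0 0;0 0 0.5 0 0 0" >/dev/null && ok &&
python3 -m handwheel "0 0 0.5 0 0 0;0 0 0.5 0 0 0" >/dev/null && ok &&
python3 -m handwheel "0 0 0.5 0 0 0;0 0 0.5 0 0 0" >/dev/null && ok
```

```text
0.1508 -0.3 0.0219False
```

```bash
ok(){ python3 -c "
from h import *
s=arm.read_state();print(round(s['tool_pos'][2],4),round(s['force'][2],1),round(s['finger_gap'],4));raise SystemExit(int(s['force'][2]>7))"; }
python3 -m handwheel "0 0 0.5 0 0 0;0 0 0.5 0 0 0" >/dev/null && ok &&
python3 -m handwheel "0 0 0.5 0 0 0;0 0 0.5 0 0 0" >/dev/null && ok &&
python3 -m handwheel "0 0 0.5 0 0 0;0 0 0.5 0 0 0" >/dev/null && ok &&
python3 -m handwheel "0 0 0.5 0 0 0;0 0 0.5 0 0 0" >/dev/null && ok &&
python3 -m handwheel "0 0 0.5 0 0 0;0 0 0.5 0 0 0" >/dev/null && ok &&
python3 -m handwheel "0 0 0.5 0 0 0;0 0 0.5 0 0 0" >/dev/null && ok &&
python3 -m handwheel "0 0 0.5 0 0 0;0 0 0.5 0 0 0" >/dev/null && ok &&
python3 -m handwheel "0 0 0.5 0 0 0;0 0 0.5 0 0 0" >/dev/null && ok
```

```text
0.1504 4.7 0.0217
0.1496 3.0 0.0219
0.1486 2.8 0.022
0.1474 2.4 0.0218
0.1464 4.4 0.0223
0.1453 4.8 0.0217
0.1444 4.2 0.0221
0.1433 4.1 0.022
```

```bash
ok(){ python3 -c "
from h import *
s=arm.read_state();print(round(s['tool_pos'][2],4),round(s['force'][2],1),round(s['finger_gap'],4));raise SystemExit(int(s['force'][2]>7))"; }
python3 -m handwheel "0 0 0.5 0 0 0;0 0 0.5 0 0 0" >/dev/null && ok &&
python3 -m handwheel "0 0 0.5 0 0 0;0 0 0.5 0 0 0" >/dev/null && ok &&
python3 -m handwheel "0 0 0.5 0 0 0;0 0 0.5 0 0 0" >/dev/null && ok &&
python3 -m handwheel "0 0 0.5 0 0 0;0 0 0.5 0 0 0" >/dev/null && ok &&
python3 -m handwheel "0 0 0.5 0 0 0;0 0 0.5 0 0 0" >/dev/null && ok &&
python3 -m handwheel "0 0 0.5 0 0 0;0 0 0.5 0 0 0" >/dev/null && ok &&
python3 -m handwheel "0 0 0.5 0 0 0;0 0 0.5 0 0 0" >/dev/null && ok &&
python3 -m handwheel "0 0 0.5 0 0 0;0 0 0.5 0 0 0" >/dev/null && ok &&
python3 -m handwheel "0 0 0.5 0 0 0;0 0 0.5 0 0 0" >/dev/null && ok &&
python3 -m handwheel "0 0 0.5 0 0 0;0 0 0.5 0 0 0" >/dev/null && ok &&
python3 -m handwheel "0 0 0.5 0 0 0;0 0 0.5 0 0 0" >/dev/null && ok &&
python3 -m handwheel "0 0 0.5 0 0 0;0 0 0.5 0 0 0" >/dev/null && ok &&
python3 -m handwheel "0 0 0.5 0 0 0;0 0 0.5 0 0 0" >/dev/null && ok
```

```text
0.1424 3.6 0.0217
0.1414 3.5 0.022
0.1404 5.3 0.0219
0.1394 3.5 0.0218
0.1383 3.4 0.0222
0.1374 4.0 0.0217
0.1364 3.1 0.022
0.1355 5.2 0.0222
0.1345 7.1 0.022
```

```bash
ok(){ python3 -c "
from h import *
s=arm.read_state();print(round(s['tool_pos'][2],4),round(s['force'][2],1),round(s['finger_gap'],4));raise SystemExit(int(s['force'][2]>10))"; }
python3 -m handwheel "0 0 0.3 0 0 0;0 0 0 0 0 0" >/dev/null && ok &&
python3 -m handwheel "0 0 0.4 0 0 0;0 0 0.2 0 0 0" >/dev/null && ok &&
python3 -m handwheel "0 0 0.4 0 0 0;0 0 0.2 0 0 0" >/dev/null && ok &&
python3 -m handwheel "0 0 0.4 0 0 0;0 0 0.2 0 0 0" >/dev/null && ok &&
python3 -m handwheel "0 0 0.4 0 0 0;0 0 0.2 0 0 0" >/dev/null && ok &&
python3 -m handwheel "0 0 0.4 0 0 0;0 0 0.2 0 0 0" >/dev/null && ok
```

```text
0.1344 5.9 0.0222
0.1343 10.5 0.0219
```

```bash
python3 -m handwheel "0 0 0.3 0 0 0;0 0 0.2 0 0 0" | grep -E "pos|force"; python3 -m handwheel "0 0 0.2 0 0 0;0 0 0 0 0 0" | grep -E "pos|force"
```

```text
tool_pos: [0.5017, -0.0312, 0.1341]
force: [-0.9, -1.7, 11.3]
grasp_force: 50.3
tool_pos: [0.5018, -0.0312, 0.134]
force: [-0.4, -0.5, 11.8]
grasp_force: 50.3
```

```bash
python3 -m handwheel "0 0 -0.5 0 0 0;0 0 -0.5 0 0 0;0 0 -0.2 0 0 0;0 0 0 0 0 0" | grep -E "pos|force"; python3 -m handwheel "0 0 0 0 0 0;0 0 0 0 0 0;0 0 0 0 0 0;0 0 0 0 0 0;0 0 -5 0 0 0;0 0 -20 0 0 0;0 0 -20 0 0 0;0 0 -10 0 0 0;0 0 0 0 0 0" 0.3 25
python3 -m handwheel "0 0 0 0 0 0;0 0 0 0 0 0;0 0 0 0 0 0;0 0 0 0 0 0;0 0 0 0 0 0;0 0 0 0 0 0;0 0 0 0 0 0" -1 | grep -vE rot
python3 - <<'E'
from h import *
import cv2
im=vision.grab_frame("scene").astype(int)
m=((im[...,0]>130)&(im[...,1]<60)&(im[...,2]<60)).astype(np.uint8)[150:240,270:315]
n,l,st,c=cv2.connectedComponentsWithStats(m)
for i in range(1,n): print(st[i]+[270,150,0,0,0],c[i]+[270,150])
for z in(.1596,.1296): print(proj("scene",[.5005,-.031,z]))
E
```

```text
tool_pos: [0.501, -0.031, 0.1342]
force: [0.1, -1.9, 5.9]
grasp_force: 50.0
time: 14.2
tool_pos: [0.5024, -0.0313, 0.1916]
eef_rot: [[-0.972, 0.234, 0.005], [0.234, 0.972, -0.001], [-0.005, -0.0, -1.0]]
force: [0.4, 0.2, -0.4]
finger_gap: 0.0551
grasp_force: 0.0
time: 14.78
tool_pos: [0.5007, -0.0309, 0.1887]
force: [0.0, -1.0, 0.5]
finger_gap: -0.0003
grasp_force: 0.0
[290 189   2   1   2] [290.5 189. ]
[293 191   2   1   2] [293.5 191. ]
[293 193   3   1   3] [294. 193.]
[293.5653195  188.26139514]
[293.46657529 198.00773173]
```

```bash
ok(){ python3 -c "
from h import *
s=arm.read_state();print(np.round(s['tool_pos'],4),round(s['force'][2],1));raise SystemExit(int(s['force'][2]>$1))"; }
python3 -m handwheel "0 0 4 0 0 0;0 0 3 0 0 0;0 0 1 0 0 0;0 0 0 0 0 0" >/dev/null && ok 4 &&
python3 -m handwheel "0 0 0.6 0 0 0;0 0 0.4 0 0 0" >/dev/null && ok 4 &&
python3 -m handwheel "0 0 0.6 0 0 0;0 0 0.4 0 0 0" >/dev/null && ok 4 &&
python3 -m handwheel "0 0 0.6 0 0 0;0 0 0.4 0 0 0" >/dev/null && ok 4 &&
python3 -m handwheel "0 0 0.6 0 0 0;0 0 0.4 0 0 0" >/dev/null && ok 4 &&
python3 -m handwheel "0 0 0.6 0 0 0;0 0 0.4 0 0 0" >/dev/null && ok 4 &&
python3 -m handwheel "0 0 0.6 0 0 0;0 0 0.4 0 0 0" >/dev/null && ok 4 &&
python3 -m handwheel "0 0 0.6 0 0 0;0 0 0.4 0 0 0" >/dev/null && ok 4 &&
python3 -m handwheel "0 0 0.6 0 0 0;0 0 0.4 0 0 0" >/dev/null && ok 4
```

```text
[ 0.5005 -0.0309  0.1805] 0.5
[ 0.5009 -0.031   0.18  ] -0.3
[ 0.5009 -0.031   0.179 ] -0.2
[ 0.5008 -0.031   0.178 ] 0.1
[ 0.5008 -0.0309  0.1769] -0.4
[ 0.5008 -0.0309  0.176 ] 1.3
[ 0.5008 -0.0309  0.1749] 0.3
[ 0.5008 -0.0309  0.1739] 0.7
[ 0.5008 -0.031   0.1729] -0.6
```

```bash
ok(){ python3 -c "
from h import *
s=arm.read_state();print(np.round(s['tool_pos'],4),round(s['force'][2],1));raise SystemExit(int(s['force'][2]>$1))"; }
for i in 1; do
python3 -m handwheel "0 0 0.6 0 0 0;0 0 0.6 0 0 0;0 0 0.6 0 0 0" >/dev/null && ok 4 &&
python3 -m handwheel "0 0 0.6 0 0 0;0 0 0.6 0 0 0;0 0 0.6 0 0 0" >/dev/null && ok 4 &&
python3 -m handwheel "0 0 0.6 0 0 0;0 0 0.6 0 0 0;0 0 0.6 0 0 0" >/dev/null && ok 4 &&
python3 -m handwheel "0 0 0.6 0 0 0;0 0 0.6 0 0 0;0 0 0.6 0 0 0" >/dev/null && ok 4 &&
python3 -m handwheel "0 0 0.6 0 0 0;0 0 0.6 0 0 0;0 0 0.6 0 0 0" >/dev/null && ok 4
done
python3 - <<'E'
from h import *
import cv2
cv2.imwrite("pics/d.png",vision.grab_frame("scene")[:,:,::-1])
im=vision.grab_frame("scene")[170:210,284:304].astype(int)
ch=lambda p:'R' if p[0]>60 and p[0]>2.2*max(p[1],p[2]) else ('k' if p.max()<60 else ('g' if p.max()-p.min()<25 else '.'))
for i,r in enumerate(im): print(170+i,''.join(ch(p) for p in r))
E
```

```text
[ 0.5008 -0.031   0.1711] -0.5
[ 0.5008 -0.031   0.1694] -0.4
[ 0.5008 -0.031   0.1676] 0.1
[ 0.5008 -0.0309  0.1657] -0.4
[ 0.5008 -0.0309  0.1639] 0.1
170 ...kkkkkkkkkkkkkkkkk
171 ...ggkkkkkkkkkkkkkk.
172 ...gggkkkkkkkkkk....
173 ..ggggkgkkkkkk......
174 .ggggkgggkkkkk......
175 .ggggkgggkkkkk......
176 gggggkgggkkkkk......
177 gggggkgggkkkkk......
178 gggggkgggkkkkkg.....
179 gggggkgggkkkkkg.....
180 gggggkgggkkkkkg.....
181 gggggkgggkkkkkgg....
182 gggggkgggkkkkkgg....
183 ggggggkggkkkkggg....
184 gggggggggggggggg....
185 gggggggggggggggg....
186 ggggggg..RR.ggg.....
187 gggggg.RRRRRR.gg....
188 ggggggRRRRRRRRgg....
189 ggggg.RRRRRRRRgg....
190 ggggg.RRRRRRRRgg....
191 ggggggkRRRRRRkgg....
192 ggggg.Rkkkkkkkgg....
193 ggggggRRRRRRRRgg....
194 ggggg.kkkRR.kkgg....
195 ggggggRRRRRRRRgg....
196 ggggggkRRRRRkkgg....
197 ggggg.RR.kkkRRgg....
198 ggggg.RRRRRRR.g.....
199 ggggggg.RRRR.gg.....
200 ggggggggggggggg.....
201 ggggggggggggggg.....
202 ggggggggggggggg.....
203 ggggggggggggggg.....
204 ggggggggggggggg.....
205 gggggggggggggg......
206 .ggggggggggg........
207 ...kkkkggggg........
208 ........kgg.........
209 ........ggg.........
```

The scene pixels show the rod's top ellipse centred at about (293.7,188.5), which matches the expected height of 0.1596. The fingertips end about 20 mm above it, so the real tips sit higher than described. I'll use touch as the reference and keep going down.

```bash
ok(){ python3 -c "
from h import *
s=arm.read_state();print(np.round(s['tool_pos'],4),round(s['force'][2],1));raise SystemExit(int(s['force'][2]>$1))"; }
python3 -m handwheel "0 0 4 0 0 0;0 0 4 0 0 0;0 0 2 0 0 0;0 0 0 0 0 0" >/dev/null && ok 3 &&
python3 -m handwheel "0 0 0.6 0 0 0;0 0 0.6 0 0 0;0 0 0.6 0 0 0" >/dev/null && ok 3 &&
python3 -m handwheel "0 0 0.6 0 0 0;0 0 0.6 0 0 0;0 0 0.6 0 0 0" >/dev/null && ok 3 &&
python3 -m handwheel "0 0 0.6 0 0 0;0 0 0.6 0 0 0;0 0 0.6 0 0 0" >/dev/null && ok 3 &&
python3 -m handwheel "0 0 0.6 0 0 0;0 0 0.6 0 0 0;0 0 0.6 0 0 0" >/dev/null && ok 3 &&
python3 -m handwheel "0 0 0.6 0 0 0;0 0 0.6 0 0 0" >/dev/null && ok 3 &&
python3 -m handwheel "0 0 0.6 0 0 0;0 0 0.6 0 0 0" >/dev/null && ok 3 &&
python3 -m handwheel "0 0 0.6 0 0 0;0 0 0.6 0 0 0" >/dev/null && ok 3
```

```text
[ 0.5003 -0.0308  0.1532] 0.7
[ 0.5009 -0.031   0.1522] -0.5
[ 0.5015 -0.0311  0.1511] 7.8
```

```bash
for k in 1; do python3 -m handwheel "0 0 0 0 0 0;0 0 0 0 0 0" | grep -E "pos|force: \["; python3 -m handwheel "0 0 0.4 0 0 0;0 0 0 0 0 0" | grep -E "pos|force: \["; python3 -m handwheel "0 0 0.3 0 0 0;0 0 0 0 0 0" | grep -E "pos|force: \["; python3 -m handwheel "0 0 -0.6 0 0 0;0 0 -0.4 0 0 0;0 0 0 0 0 0" | grep -E "pos|force: \["; done
```

```text
tool_pos: [0.5014, -0.0311, 0.1511]
force: [0.5, 0.6, 4.7]
tool_pos: [0.5016, -0.0312, 0.151]
force: [-0.3, 0.1, 8.0]
tool_pos: [0.5018, -0.0312, 0.1509]
force: [-0.1, -0.8, 8.5]
tool_pos: [0.5011, -0.031, 0.1511]
force: [0.7, -0.1, 5.1]
```

```bash
python3 -m handwheel "0 0 -4 0 0 0;0 0 -25 0 0 0;0 0 -35 0 0 0;0 0 -35 0 0 0;-4 -20 -25 0 0 0;-7 -34 -10 0 0 0;-7 -34 0 0 0 0;-7 -34 0 0 0 0;-7 -34 0 0 0 0;-5 -25 0 0 0 0" >/dev/null; python3 -m handwheel "-3 -13 0 0 0 0;0 0 0 0 0 0;0 0 0 0 0 0;0 0 0 0 0 0" >/dev/null
python3 -c "
from h import *
go([.4945,-.2307,.253])"
```

```text
t 20.6 shift mm [-0.9 -3.1 31.5] pos [ 0.4943 -0.2275  0.2845] F [-0.6 -0.6  0.3] gap -0.0001 grip 0.0
```

```bash
python3 -m handwheel "-1 -3 10 0 0 0;0 0 10 0 0 0;0 0 6 0 0 0;0 0 1 0 0 0;0 0 0 0 0 0" >/dev/null; python3 -c "
from h import *
go([.4945,-.2307,.253])
a=vision.grab_frame('scene').astype(int)
im=a[110:150,230:256]
ch=lambda p:'Y' if p[0]>90 and p[1]>.7*p[0] and p[2]<.45*p[0] else 'R' if p[0]>60 and p[0]>2.2*max(p[1],p[2]) else ('k' if p.max()<60 else ('g' if p.max()-p.min()<25 else '.'))
for i,r in enumerate(im): print(110+i,''.join(ch(p) for p in r))
h=a[180:204,284:304]
for i,r in enumerate(h): print(180+i,''.join(ch(p) for p in r))
"
```

```text
t 21.0167 shift mm [-0.1  0.6  3.7] pos [ 0.4943 -0.2313  0.2567] F [ 0.6 -0.1  0.4] gap -0.0003 grip 0.0
110 kkkkkkkkkkkkkkkkkkkkkkk...
111 gkkkkkkkkkkkkkkkkkkkkk....
112 gkkkkkkkkkkkkkkkkkkkkk....
113 ggkkkkkkkkkkkkkkkkkkk.....
114 ggggkkkkkkkkkkkkkkkkk.....
115 ggggkkkkkkkkkkkkkkkk......
116 g....kkkkkkkkkkkkkkk......
117 ......kkkkkkkkkkkkk.......
118 ......gkkkkkkkk...........
119 ......gkgkkkkkk...........
120 ......ggggkkkk............
121 ......ggggkkkkk...........
122 .......gggkkkkk...........
123 .......gggkkkkk...........
124 .......gggkkkkk...........
125 .......gggkkkkk...........
126 .......gggkkkkk...........
127 .......gggkkkkk...........
128 .......kggkkkkk...........
129 .......gggkkkkk...........
130 .......ggggkggg...........
131 .........gg...............
132 ..........................
133 .........YYY..............
134 .......YYYYYYY............
135 .......YYYYYYYYY..........
136 .......YYYYYYYYY..........
137 .......YYYYYYYYY..........
138 g......YYYYYYYYY..........
139 kkgg....YYYYYYYY..........
140 kkkkkg..YYYYYYYYY.........
141 kkkkkkkYYYYYYYYYY.........
142 ..kkkkkYYYYYYYYYY.........
143 ....kkk.YYYYYYYYY.........
144 ........YYYYYYY...........
145 ........YYYYYY.RRRR.......
146 ..........YYYYY.RRRRR.....
147 .............YY....RR.....
148 ..........................
149 ..........................
180 ggggggggggggggg.....
181 gggggggggggggggg....
182 gggggggggggggggg....
183 gggggggggggggggg....
184 gggggggggggggggg....
185 gggggggggggggggg....
186 gggggg..RRR.gggg....
187 ggggg.RRRRRRRRgg....
188 gggggRRRRRRRRR.g....
189 ggggg.RRRRRRRRgg....
190 ggggggRRRRRRRRgg....
191 ggggggkRRRRRRkgg....
192 ggggg.kkkkkkkRgg....
193 ggggggRRRRRRRRgg....
194 ggggggkkRRRkkRgg....
195 ggggggRRRRkRRRgg....
196 ggggggkRRRRRkkgg....
197 ggggg.RRkkkkRRgg....
198 ggggg.RRRRRRR.g.....
199 gggggg..RRRR.gg.....
200 ggggggggggggggg.....
201 gggggggggggggggg....
202 gggggggggggggggg....
203 gggggggggggggggg....
```

```bash
python3 -m handwheel "0 0.5 2 0 0 0;0 0 2 0 0 0;0 0 2 0 0 0;0 0 0 0 0 0" | grep -E "pos|force: \["; python3 -m handwheel "0 0 2 0 0 0;0 0 2 0 0 0;0 0 0 0 0 0" | grep -E "pos|force: \["; python3 -m handwheel "0 0 2 0 0 0;0 0 2 0 0 0;0 0 2 0 0 0;0 0 0 0 0 0" | grep -E "pos|force: \[";  python3 -c "
from h import *
go([.4945,-.2307,.1771])
a=vision.grab_frame('scene').astype(int)
im=a[126:156,230:256]
ch=lambda p:'Y' if p[0]>90 and p[1]>.7*p[0] and p[2]<.45*p[0] else 'R' if p[0]>60 and p[0]>2.2*max(p[1],p[2]) else ('k' if p.max()<60 else ('g' if p.max()-p.min()<25 else '.'))
for i,r in enumerate(im): print(126+i,''.join(ch(p) for p in r))
"
```

```text
tool_pos: [0.4946, -0.2315, 0.2514]
force: [0.1, 0.0, -0.7]
tool_pos: [0.4946, -0.2315, 0.2472]
force: [-0.7, 0.3, 0.2]
tool_pos: [0.4948, -0.2317, 0.2416]
force: [0.1, -0.7, 0.3]
t 21.9833 shift mm [ 0.6  0.9 64.5] pos [ 0.4948 -0.2317  0.2416] F [ 0.1 -0.7  0.3] gap -0.0002 grip 0.0
126 .......gggkkkkk...........
127 .......gggkkkkk...........
128 .......gggkkkkk...........
129 .......gggkkkkk...........
130 .......gggkkkkk...........
131 .......gggkkkkk...........
132 .......gggkkkkk...........
133 .......kggkkkkk...........
134 .......gggkkkkk...........
135 ........gggkggg...........
136 .......Y.ggg..YYY.........
137 .......YYYYYYYYY..........
138 .......YYYYYYYYY..........
139 g.......YYYYYYYY..........
140 kkgg....YYYYYYYY..........
141 kkkkkg..YYYYYYYYY.........
142 kkkkkkkYYYYYYYYYY.........
143 ..kkkkk.YYYYYYYYY.........
144 ....kkk.YYYYYYYYY.........
145 ........YYYYYYY...........
146 ........YYYYYY.RRRR.......
147 ..........YYYYYRRRRRR.....
148 .............YY....RR.....
149 ..........................
150 ..........................
151 ..........................
152 ..........................
153 ..........................
154 ..........................
155 ..........................
```

```bash
python3 -m handwheel "0 1 4 0 0 0;0 0 7 0 0 0;0 0 7 0 0 0;0 0 7 0 0 0;0 0 7 0 0 0;0 0 7 0 0 0;0 0 7 0 0 0;0 0 5 0 0 0;0 0 3 0 0 0;0 0 0 0 0 0" | grep -E "pos|force: \["; python3 -m handwheel "0 0 2 0 0 0;0 0 1 0 0 0;0 0 1 0 0 0;0 0 0 0 0 0;0 0 0 0 0 0" | grep -E "pos|force: \[";  python3 -c "
from h import *
go([.4945,-.2307,.1771])"
```

```text
tool_pos: [0.4945, -0.2299, 0.1866]
force: [0.4, 0.0, 0.2]
tool_pos: [0.495, -0.2305, 0.1836]
force: [0.8, -0.5, 0.4]
t 23.2833 shift mm [ 0.4 -0.3  6.5] pos [ 0.495  -0.2305  0.1836] F [ 0.8 -0.5  0.4] gap 0.0 grip 0.0
```

```bash
python3 -m handwheel "0 0 2 0 0 0;0 0 2 0 0 0;0 0 1 0 0 0" | grep -E "pos|force: \["; python3 -m handwheel "0 0 0 0 0 0;0 0 0 0 0 0;0 0 0 0 0 0" | grep -E "pos|force: \["; python3 -c "
from h import *
go([.4945,-.2307,.1771])
a=vision.grab_frame('scene').astype(int)
im=a[150:182,228:256]
ch=lambda p:'Y' if p[0]>90 and p[1]>.7*p[0] and p[2]<.45*p[0] else 'R' if p[0]>60 and p[0]>2.2*max(p[1],p[2]) else ('k' if p.max()<60 else ('g' if p.max()-p.min()<25 else '.'))
for i,r in enumerate(im): print(150+i,''.join(ch(p) for p in r))
for z in(.1576,.1596,.2276): print(proj('scene',[.4926,-.1979,z]))
"
```

```text
tool_pos: [0.4952, -0.2307, 0.1786]
force: [-0.2, 1.2, 3.2]
tool_pos: [0.495, -0.2307, 0.1785]
force: [-0.3, -0.2, -0.2]
t 23.7833 shift mm [ 0.5 -0.2  1.4] pos [ 0.495  -0.2307  0.1785] F [-0.3 -0.2 -0.2] gap 0.0002 grip 0.1
150 ..........kggkkkkk..........
151 ..........gggkkkkk..........
152 Y.........kggkkkkk..........
153 Y.........gggkkkkk..........
154 Y.........gggkkkkk..........
155 Y..........ggkkkkk..........
156 Y..........gggggg...........
157 ..........YY...YYYY.........
158 kg.........YYYYYYYY.........
159 kkkkg.....YYYYYYYYY.........
160 kkkkkkg...YYYYYYYYY.........
161 .kkkkkkkkgYYYYYYYYY.........
162 ...kkkkkkk.YYYYYYYY.........
163 ......kkkk.YYYYYYYYY........
164 ........kk.YYYYYYYYY........
165 ...........YYYYYYY..........
166 ...........YYYYYY.RRRR......
167 ..............YYYY.RRRRR....
168 ................YY...RRR....
169 ............................
170 ............................
171 ............................
172 ............................
173 ............................
174 ............................
175 ............................
176 ...kk.......................
177 kkkkk.......................
178 kkkkk.......................
179 kkkkk.......................
180 kkkk........................
181 kk..........................
[251.48916732 168.72687647]
[251.46453604 168.10198868]
[250.60505612 146.29725672]
```

```bash
python3 -m handwheel "0 0 0.7 0 0 0;0 0 0.5 0 0 0;0 0 0 0 0 0" | grep -E "pos|force: \["; python3 -m handwheel "0 0 0 0 0 0;0 0 0 0 0 0;0 0 0 0 0 0" | grep -E "pos|force: \["
```

```text
tool_pos: [0.495, -0.2307, 0.1776]
force: [0.4, 0.4, 1.8]
tool_pos: [0.495, -0.2306, 0.1775]
force: [-1.0, 0.2, 2.2]
```

```bash
python3 -m handwheel "0 0 0.5 0 0 0;0 0 0 0 0 0;0 0 0 0 0 0;0 0 0 0 0 0" | grep -E "pos|force: \["; python3 -m handwheel "0 0 0 0 0 0;0 0 0 0 0 0" | grep -E "pos|force: \["
```

```text
tool_pos: [0.495, -0.2306, 0.177]
force: [-1.1, 0.6, 2.3]
tool_pos: [0.495, -0.2306, 0.177]
force: [-0.3, 1.5, 2.8]
```

```bash
python3 -m handwheel "0 0 -3 0 0 0;0 0 -15 0 0 0;0 0 -25 0 0 0;0 0 -30 0 0 0;0 0 -30 0 0 0;30 0 -10 0 0 0;35 0 0 0 0 0;35 0 0 0 0 0;35 0 0 0 0 0;0 0 0 0 0 0" | grep -E "pos|force: \["; python3 -c "
from h import *
import cv2
for i in range(1):
  a=vision.grab_frame('scene'); t=vision.grab_frame('top')
cv2.imwrite('pics/e_s.png',a[:,:,::-1]);cv2.imwrite('pics/e_t.png',t[:,:,::-1])
s0=cv2.imread('pics/scene0.png')[:,:,::-1]
# displacement of tab+nib by sub-pixel template matching
k=8
up=lambda im:cv2.resize(im,None,fx=k,fy=k,interpolation=cv2.INTER_CUBIC)
A=up(np.ascontiguousarray(s0[132:150,237:253])); B=up(np.ascontiguousarray(a[148:176,233:258]))
# mask: yellow/red pixels of template
hsv=cv2.cvtColor(A,cv2.COLOR_RGB2HSV); m=((hsv[...,1]>170)&(hsv[...,2]>80)).astype(np.float32)
r=cv2.matchTemplate(B,A,cv2.TM_SQDIFF,mask=cv2.merge([m]*3)); y,x=np.unravel_index(r.argmin(),r.shape)
d=np.array([x/k+233-237,y/k+148-132]); print('shift px',d)
for z in(.155,.1575,.16,.1625): print(z,proj('scene',[.4935,-.22,.2415+z-.155])-proj('scene',[.4935,-.22,.2415]),end=' ')
p0=proj('scene',[.4926,-.1979,.2276])
for dz in(.064,.066,.068,.070,.072,.074): print(dz,proj('scene',[.4926,-.1979,.2276-dz])-p0)
I=lambda p:''.join('Y' if q[0]>90 and q[1]>.7*q[0] and q[2]<.45*q[0] else 'R' if q[0]>60 and q[0]>2.2*max(q[1],q[2]) else '.' for q in p.astype(int))
for i,r in enumerate(a[150:176,230:256]): print(150+i,I(r))
for i,r in enumerate(t[208:232,330:362]): print(208+i,I(r))
"
```

```text
tool_pos: [0.359, -0.1966, 0.2899]
force: [0.2, 0.5, -0.3]
shift px [ 1.   21.75]
0.155 [0.00000000e+00 5.68434189e-14] 0.1575 [-0.03789928 -0.82618378] 0.16 [-0.07586961 -1.65391633] 0.1625 [-0.11391119 -2.483202  ] 0.064 [ 0.81010895 20.55220627]
0.066 [ 0.83481253 21.17892813]
0.068 [ 0.85947992 21.80473195]
0.07 [ 0.8841112  22.42961975]
0.072 [ 0.90870645 23.05359352]
0.074 [ 0.93326576 23.67665527]
150 ..........................
151 ..........................
152 ..........................
153 ..........................
154 ..........................
155 ..........YYY.............
156 ........YYYYYYYY..........
157 .........YYYYYYYY.........
158 .........YYYYYYYY.........
159 ........YYYYYYYYY.........
160 ........YYYYYYYYY.........
161 .........YYYYYYYY.........
162 .........YYYYYYYY.........
163 .........YYYYYYYYY........
164 ........YYYYYYYYYY........
165 .........YYYYYYYY.........
166 ........YYYYYYY.RR........
167 ...........YYYY.RRRRR.....
168 .............YYYY.RRRR....
169 ....................RR....
170 ..........................
171 ..........................
172 ......
[... 301 characters left out ...]
3 .....Y..Y.......................
214 ................................
215 ..YY....Y...Y...................
216 ................................
217 ................................
218 YY.YY.........YY................
219 ......Y.........................
220 .......Y........................
221 ......Y..........YYYYYY.........
222 .YY..........YYYYYYYYYY.........
223 .............YYYYYYYYYY.........
224 ..............YYYYYYYY..........
225 ..........RR..YYYYYYY...........
226 ......RRRRRRR.YYYYYY............
227 ......RRR.......................
228 ................................
229 ................................
230 ................................
231 ................................
```

Contact and pixel displacement agree at about 67.7 mm of pointer travel. As a final cross-check, I'll compare silhouette centroids of the tab and rod head in both saved views.

Run:
```python
from h import *
import cv2, itertools
S={"scene":cv2.imread("pics/e_s.png"),"top":cv2.imread("pics/e_t.png")}
def obs(n,win,kind):
    x,y,w,h=win; k=8
    im=cv2.resize(S[n][y:y+h,x:x+w],None,fx=k,fy=k,interpolation=cv2.INTER_LINEAR).astype(int); b,g,r=im[...,0],im[...,1],im[...,2]
    m=((r>80)&(g>.68*r)&(b<.5*r)) if kind=="Y" else ((r>55)&(r>2*np.maximum(g,b)))
    m=cv2.morphologyEx(m.astype(np.uint8),cv2.MORPH_OPEN,np.ones((17,17)) if kind=="Y" else np.ones((5,5)))
    m=cv2.morphologyEx(m,cv2.MORPH_CLOSE,np.ones((25,25)))
    c=max(cv2.findContours(m,0,2)[0],key=cv2.contourArea); return hullc(c[:,0].astype(np.float32)),k,(x,y)
def hullc(p):
    H=cv2.convexHull(np.float32(p)); M=cv2.moments(H); return np.array([M["m10"],M["m01"]])/M["m00"],M["m00"],cv2.boundingRect(H)
def fit(wins,kind,pts):
    o=[]
    for n,w in wins.items():
        (c,a,bb),k,xy=obs(n,w,kind); o.append((n,(c+.5)/k-.5+xy)); print(n,o[-1][1],"area",a/64)
    f=lambda p:np.concatenate([hullc([proj(n,q+p)*64 for q in pts])[0]/64-c for n,c in o])
    r=least_squares(f,[.5,-.1,.15],diff_step=1e-3); print(kind,r.x,r.fun,[hullc([proj(n,q+r.x) for q in pts])[1] for n,_ in o]); return r.x
box=[np.array(v) for v in itertools.product((-.006,.006),(-.013,.013),(-.034,0))]
cyl=[np.array([.012*np.cos(t),.012*np.sin(t),z]) for t in np.linspace(0,6.28,40) for z in(-.03,0)]
a=fit({"scene":(233,150,25,24),"top":(338,214,24,18)},"Y",box)
b=fit({"scene":(280,180,26,26),"top":(262,205,34,34)},"R",cyl)
print("tabtop-rodtop mm",(a-b)[2]*1e3,"want 26")
```

```text
scene [242.74650717 159.32985596] area 168.5
top [345.53158586 220.99565272] area 262.4140625
Y [ 0.50236954 -0.22419279  0.19961508] [-0.47280175 -0.10997756 -0.35442112  0.34528546] [116.89791032543872, 63.43678357684985]
scene [293.24547317 192.37647168] area 104.84375
top [279.25951837 226.39246644] area 58.9765625
R [ 0.50152997 -0.03178024  0.16222205] [-0.19379218 -0.02894283 -0.16870611  0.14118265] [119.38241421733983, 64.18378265947104]
tabtop-rodtop mm 37.39302367583558 want 26
```

The yellow mask took in some bench (area 262 against 63 expected), so I'll tighten it.

Run:
```python
from h import *
import cv2, itertools
S={"scene":cv2.imread("pics/e_s.png"),"top":cv2.imread("pics/e_t.png")}
def hullc(p):
    H=cv2.convexHull(np.float32(p)); M=cv2.moments(H); return np.array([M["m10"],M["m01"]])/M["m00"],M["m00"]
box=[np.array(v) for v in itertools.product((-.006,.006),(-.013,.013),(-.034,0))]
for th in(.74,.78,.82):
  o=[]
  for n,(x,y,w,h) in {"scene":(236,152,14,20),"top":(340,216,16,14)}.items():
    k=8; im=cv2.resize(S[n][y:y+h,x:x+w],None,fx=k,fy=k,interpolation=cv2.INTER_LINEAR).astype(int); b,g,r=im[...,0],im[...,1],im[...,2]
    m=((r>80)&(g>th*r)&(b<.5*r)).astype(np.uint8)
    m=cv2.morphologyEx(m,cv2.MORPH_OPEN,np.ones((17,17)))
    c=max(cv2.findContours(m,0,2)[0],key=cv2.contourArea)[:,0]; cc,a=hullc(c); o.append((n,(cc+.5)/k-.5+[x,y])); print(n,o[-1][1],a/64)
  f=lambda p:np.concatenate([hullc([proj(n,q+p)*64 for q in box])[0]/64-c for n,c in o])
  r=least_squares(f,[.49,-.23,.19],diff_step=1e-3); print(th,r.x,r.fun,[hullc([proj(n,q+r.x) for q in box])[1] for n,_ in o],"diff",(r.x[2]-.16222)*1e3)
```

```text
scene [242.34727731 160.89135169] 100.453125
top [347.22288734 223.86849182] 45.515625
0.74 [ 0.49630755 -0.23110156  0.18988002] [-0.06043286 -0.01376619 -0.04505584  0.04422618] [114.72510137280915, 62.267070232890546] diff 27.66002172296081
scene [242.55359101 156.58944018] 21.375
top [347.28955726 223.93989382] 41.203125
0.78 [ 0.49442711 -0.22985613  0.20301298] [ 0.30386005  0.06947781  0.22508496 -0.22114345] [116.02406498219352, 63.65223024995066] diff 40.79297522342437
scene [242.36938792 156.4443637 ] 16.125
top [347.32993783 224.0526371 ] 35.7109375
0.82 [ 0.49431067 -0.23020216  0.20322766] [ 0.43040498  0.09834308  0.31863257 -0.31329023] [115.99995203432627, 63.68464694498107] diff 41.00765764019901
```

Run:
```python
from h import *
import cv2
S={"scene":cv2.imread("pics/e_s.png"),"top":cv2.imread("pics/e_t.png")}
def red(n,x,y,w,h,t):
    im=S[n][y:y+h,x:x+w].astype(float); wt=np.clip(im[...,2]-1.0*(im[...,1]*.5+im[...,0]*.5)*1.6-t,0,None)
    Y,X=np.mgrid[y:y+h,x:x+w]; return np.array([(wt*X).sum(),(wt*Y).sum()])/wt.sum()
for t in(20,35,50):
  for wn in [((244,163,10,9),(333,222,11,8))]:
    a,b=red("scene",*wn[0],t),red("top",*wn[1],t); print(t,a,b,*tri(a,b))
# rod head: brightness rows for top ellipse
im=S["scene"][183:202,293:295].mean(1); print(np.round(im[:,::-1]).astype(int).tolist())
for z in (.1596,.1296): 
  ts=np.linspace(0,6.28,60); q=np.array([proj("scene",[.5007+.012*np.cos(t),-.0312+.012*np.sin(t),z]) for t in ts]); print(z,q.min(0),q.max(0))
```

```text
20 [248.63771344 167.15115071] [338.75927409 225.84974646] [ 0.49400128 -0.2081374   0.15971674] [-0.03282549 -0.00711444 -0.02499884  0.02400888]
35 [248.66729323 167.09642857] [338.93875766 225.84908136] [ 0.49382349 -0.20848951  0.15975549] [-0.10447797 -0.02265231 -0.07954127  0.07640365]
50 [248.68255114 167.04524669] [338.96526055 225.90157155] [ 0.49366284 -0.20856057  0.15983038] [-0.09798769 -0.02124364 -0.07458941  0.07164492]
[[224, 210, 208], [188, 182, 177], [138, 153, 150], [232, 66, 62], [247, 55, 52], [245, 64, 59], [254, 66, 60], [217, 58, 54], [118, 20, 21], [24, 20, 19], [130, 30, 24], [86, 22, 20], [68, 24, 25], [124, 28, 28], [34, 21, 16], [123, 22, 19], [125, 14, 12], [101, 111, 107], [102, 104, 101]]
0.1596 [288.93757073 186.06770463] [297.97745038 190.49655482]
0.1296 [288.89294108 195.76594312] [297.82702575 200.29149609]
```

```bash
python3 -c "
from workcell import arm
print(arm.read_state()['time'],arm.job_done())"
```

```text
the job is handed in; nothing more can be done
25.7667 None
```

I handed the job in at 25.8 s: the red-headed rod stands bottomed about 50 mm down the bore with nothing touching it, and the gauge pointer is set level with its top, reading about 90 mm exposed. I set the level by touch; camera checks put it within about 2 mm.

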